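# Clear the cutting mat into the sorting trays

### The arm

A 6-joint arm with a two-finger parallel gripper is mounted at the origin on the work surface. World frame = base frame: x ahead of the robot, y to its left, z up, the work surface at z = 0. Lengths are in mm, angles in rad, forces in N, time in s.
With the tool pointing down it reaches from about 325 to 875 mm from the base axis. Payload 4.4 kg.
Tool frame: the origin (TCP) lies at the very end of the fingers, on their centre line; the grasp point (between the pads) lies 19 mm behind it; z points along the fingers, y is the line along which they close (so a half turn about z gives the same grasp; the last joint's range is limited). The gripper opens to 85 mm and grips with 20 to 120 N. Pads are 22 mm wide; open, the fingers measure 114 mm over their backs; the gripper's body (76 mm by 85 mm) begins 54 mm behind the grasp point. The pads swing forward as they close: fully open they stand 13 mm farther back than shut.
Start: joints at [-0.15, 0.207, 1.542, -0, 1.393, -0.15], TCP at [575.002, -0.012, 231.282] pointing down, gripper open.
Joint ranges: [-2.73, 2.73], [-0.86, 2.22], [0.23, 2.46], [-1.11, 4.25], [0.08, 2.63], [-2.82, 2.82]. Speed limits (rad/s): [2.79, 2.79, 3.14, 3.14, 3.14, 3.14].

### API

Orientations are given as a unit quaternion [w, x, y, z].
In Python, from rig import robot gives the robot as it stands. Calls block until the motion is done:
- robot.goto(position, orientation): joint-space move of the TCP to a pose.
- robot.servo_line(position, attitude=None, v=150): straight line of the TCP; attitude=None keeps the orientation; v is the mean speed in mm/s.
- robot.goto_joints(angles): joint-space move.
- robot.set_gripper(opening): finger opening in mm; the grip force is fixed at half the most; returns when the fingers have stopped.
- robot.wait(seconds).
- robot.solve_ik(position, orientation): joint angles nearest the present ones, or None.
- robot.snapshot(name): name is "scene" or "side" or "wrist"; returns (picture, depth): 384x512x3 uint8, red, green, blue; 384x512 float32, mm along the optical axis (not along the pixel's ray), 0 where there is no reading.
- robot.get_calibration(name): a dict with "mtx" (3x3 intrinsics, pixels), "pose" (4x4, takes a point from camera to world coordinates); the wrist camera has in their place "mount" (4x4, takes a point from camera to tool coordinates, whose origin is the TCP and whose axes are the flange's). Camera axes: x right, y up, looking along -z (the intrinsics and any distortion apply to the point x, -y, -z); pixel columns grow to the right and rows downward; lengths in mm; the calibration is good to about 2 mm. A picture is of the moment at which its call begins: read the wrist's pose just before it. get_calibration takes no time and is no camera call.
A pose or a line that the arm cannot do raises robot.Unreachable and nothing moves.
- robot.finish_job(): hands the job in; it is judged then, once.
Trained networks look in the newest picture that a camera, given by its name, has taken for a name from the list of things; names that differ only in an ending like _2 or _b are one class to them, and where a whole thing is asked for, a point or a joint stands for the part that bears it (a point fixed in the world has none). Each returns a list of dicts, best first, with "score" (0 to 1); they miss things now and then, are a little off and sometimes report something else, mostly with a low value. They report only what shows in the picture. A call takes as long as a camera call.
- robot.recognise(query, camera): "at" ([x, y, z] in mm, in world coordinates, good to about 4 mm: the middle of the surface that is visible of it).
- robot.regions_of(query, camera): "mask" (384x512 bool, what is visible of it).
- robot.place_of(query, camera): "at" ([x, y, z] in mm, in world coordinates, good to about 4 mm: a listed point, or the origin of a listed thing).
Readings, each from a call of its own:
- robot.get_clock(): time.
- robot.get_joint_pos(): joint angles.
- robot.get_qvel(): joint speeds.
- robot.get_effort(): joint torques, N m.
- robot.get_tcp_pos(): TCP position.
- robot.get_tool_rot(): TCP orientation.
- robot.get_wrist_force(): force on the tool from outside, world axes, zero at the start.
- robot.get_torque(): the same for the moment, N m.
- robot.get_opening(): finger opening in mm.
- robot.get_finger_force(): force on a finger pad.
Only numpy, scipy, OpenCV 4.12 (cv2) and the standard library are available. Lean on these libraries where they do the work, as an engineer would, in place of code of your own. Each camera call takes 0.05 s, during which the arm holds its last target. There are 200 camera calls.

### The job

Clear the shoemaker's cutting mat: first put the red-capped dye bottle into the white tray, before you move anything else, and never let it tip over; then put both thread spools into the blue tray and both steel pattern weights into the wooden tray, in any order. Everything must end standing upright on the floor of its tray (the weights knob up), side by side, let go and at rest, and the tape roll and the glue jar must stay where they are.

Things in the scene. Friction and masses are not known exactly. Their poses are not given: they have to be found in the camera images.
- cream_spool: Cream thread spool, an upright solid cylinder of 44 mm diameter and 58 mm height with a small white core stub (20 mm wide, 5 mm high) on top, about 80 g; origin at the centre of its underside, z up its axis. Like all loose things here it stands on a green cutting mat, whose top is 3 mm above the work surface.
- navy_spool: Dark navy-blue thread spool, an upright solid cylinder of 44 mm diameter and 58 mm height with a small white core stub (20 mm wide, 5 mm high) on top, about 80 g; origin at the centre of its underside, z up its axis.
- weight_a: Steel pattern weight (one of two alike): a flat bright steel block 70 mm (its x) by 36 mm (its y) by 18 mm high, with an upright round black knob at its middle, 22 mm in diameter, from 18 to 54 mm above the underside, by which it is picked up; about 0.4 kg. Origin at the centre of its underside, z up.
- weight_b: Steel pattern weight (one of two alike): a flat bright steel block 70 mm (its x) by 36 mm (its y) by 18 mm high, with an upright round black knob at its middle, 22 mm in diameter, from 18 to 54 mm above the underside, by which it is picked up; about 0.4 kg. Origin at the centre of its underside, z up.
- dye_bottle: Brown edge-dye bottle standing upright with a red cap: body 42 mm in diameter up to 66 mm, a short shoulder, cap 26 mm in diameter from 74 to 94 mm above the underside; about 130 g. Origin at the centre of its underside, z up its axis.
- thread_tray: Blue plastic open tray fixed to the bench, outside 118 mm (its x) by 148 mm (its y) by 30 mm high, walls and floor 4 mm thick (inside 110 x 140 mm, inner floor 4 mm above the origin). Origin at the centre of its underside. It takes the two thread spools.
- weight_tray: Pale wooden open tray fixed to the bench, outside 118 mm (its x) by 148 mm (its y) by 30 mm high, walls and floor 4 mm thick (inside 110 x 140 mm, inner floor 4 mm above the origin). Origin at the centre of its underside. It takes the two pattern weights.
- bottle_tray: White plastic open tray fixed to the bench, outside 118 mm (its x) by 148 mm (its y) by 30 mm high, walls and floor 4 mm thick (inside 110 x 140 mm, inner floor 4 mm above the origin). Origin at the centre of its underside. It takes the dye bottle.
- tape_roll: Bystander, to be left alone: roll of black tape lying flat, 96 mm across, 35 mm high; origin at the centre of its underside.
- glue_jar: Bystander, to be left alone: amber glue jar, 68 mm in diameter, 100 mm high, loose; origin at the centre of its underside.

How it is judged (in metres and radians):
On the way:
1. the dye bottle stands upright on the floor of the white tray (x of dye_bottle in the frame of bottle_tray between -0.055 and 0.055 m and y of dye_bottle in the frame of bottle_tray between -0.07 and 0.07 m and z of dye_bottle in the frame of bottle_tray between 0 and 0.008 m and angle between dye_bottle's own z axis and vertical below 0.1 rad), for 0.2 s.
At the end, for the whole second after the job is handed in: Bottle in the white tray, spools in the blue, weights in the wooden: each origin within the inside (55 mm along x, 70 mm along y of the tray centre), underside within 4 mm of the inner floor, within 0.1 rad of upright, slower than 20 mm/s and 0.2 rad/s (all of step 1 and x of cream_spool in the frame of thread_tray between -0.055 and 0.055 m and y of cream_spool in the frame of thread_tray between -0.07 and 0.07 m and z of cream_spool in the frame of thread_tray between 0 and 0.008 m and angle between each of cream_spool, navy_spool, weight_a, weight_b's own z axis and vertical below 0.1 rad and x of navy_spool in the frame of thread_tray between -0.055 and 0.055 m and y of navy_spool in the frame of thread_tray between -0.07 and 0.07 m and z of navy_spool in the frame of thread_tray between 0 and 0.008 m and x of weight_a in the frame of weight_tray between -0.055 and 0.055 m and y of weight_a in the frame of weight_tray between -0.07 and 0.07 m and z of weight_a in the frame of weight_tray between 0 and 0.008 m and x of weight_b in the frame of weight_tray between -0.055 and 0.055 m and y of weight_b in the frame of weight_tray between -0.07 and 0.07 m and z of weight_b in the frame of weight_tray between 0 and 0.008 m and linear speed of each of cream_spool, navy_spool, weight_a, weight_b, dye_bottle below 0.02 m/s and angular speed of each of cream_spool, navy_spool, weight_a, weight_b, dye_bottle below 0.2 rad/s); the robot touches nothing.
It fails at once if the dye bottle tips by more than 0.5 rad (angle between dye_bottle's own z axis and vertical above 0.5 rad).
It fails at once if a spool or weight is moved more than 50 mm while the dye bottle is not standing in the white tray (not (x of dye_bottle in the frame of bottle_tray between -0.055 and 0.055 m and y of dye_bottle in the frame of bottle_tray between -0.07 and 0.07 m and z of dye_bottle in the frame of bottle_tray between 0 and 0.008 m and angle between dye_bottle's own z axis and vertical below 0.1 rad) and distance of any of cream_spool, navy_spool, weight_a, weight_b from where it was at the start of the episode above 0.05 m).
It fails at once if the tape roll or the glue jar is moved more than 15 mm (distance of any of tape_roll, glue_jar from where it was at the start of the episode above 0.015 m).
It also fails if it takes over 120 s, if anything falls off the work surface, if the arm or the gripper's body presses on something with over 40 N, if the wrist force passes 120 N, or if a joint passes its speed limit or range.

## Working session

There is one attempt and no reset: what is moved stays moved. The work goes in short steps, each a Python script; the robot and the scene stay as the last script left them, time stands still between calls to the robot, and variables do not carry over. Pictures are saved under pics/ and viewed, at most 14 in all, crops included, and the job is handed in when it is done.

```bash
mkdir -p pics; cat > h.py <<'E'
from rig import robot
import numpy as np, cv2
E
python3 - <<'E'
from h import *
for c in ("scene","side"):
    p,d=robot.snapshot(c); cv2.imwrite(f"pics/{c}0.png",p[:,:,::-1])
    for q in "cream_spool navy_spool weight_a dye_bottle thread_tray weight_tray bottle_tray tape_roll glue_jar".split():
        print(c,q,[(np.round(r["at"]).astype(int).tolist(),round(r["score"],2)) for r in robot.place_of(q,c)])
print(robot.get_tool_rot(), robot.get_clock())
print(robot.get_calibration("wrist"))
E
```

```text
scene cream_spool []
scene navy_spool [([440, -148, 4], 0.58)]
scene weight_a [([413, 161, -3], 0.7), ([465, -1, 1], 0.55)]
scene dye_bottle [([368, 300, 4], 0.79), ([526, 463, 3], 0.53)]
scene thread_tray [([564, 244, 0], 0.85)]
scene weight_tray [([599, -248, 2], 0.61)]
scene bottle_tray [([607, -18, 4], 0.59)]
scene tape_roll [([526, 459, 2], 0.94), ([600, -248, 3], 0.59)]
scene glue_jar [([556, -463, 1], 0.96)]
side cream_spool [([382, -295, 3], 0.73), ([567, 242, 4], 0.47)]
side navy_spool [([439, -144, -3], 0.58)]
side weight_a [([460, -1, 2], 0.62), ([410, 161, 7], 0.55)]
side dye_bottle [([372, 299, 1], 0.64)]
side thread_tray [([567, 244, 3], 0.56)]
side weight_tray [([598, -247, 2], 0.92)]
side bottle_tray [([607, -17, 3], 0.62)]
side tape_roll [([525, 462, 2], 0.74)]
side glue_jar [([561, -463, 1], 0.57)]
[-1.69549893e-05  7.07104765e-01  7.07108797e-01 -5.15312908e-06] 1.0
{'mtx': array([[277.90892834,   0.        , 254.70380008],
       [  0.        , 277.90892834, 189.69358117],
       [  0.        ,   0.        ,   1.        ]]), 'mount': array([[-4.76541904e-04,  9.60860925e-01,  2.77030784e-01,
         6.98333542e+01],
       [ 9.99999787e-01,  5.81137463e-04, -2.95456255e-04,
        -1.38741168e+00],
       [-4.44885338e-04,  2.77030584e-01, -9.60860998e-01,
        -1.42116597e+02],
       [ 0.00000000e+00,  0.00000000e+00,  0.00000000e+00,
         1.00000000e+00]])}
```

View pics/scene0.png

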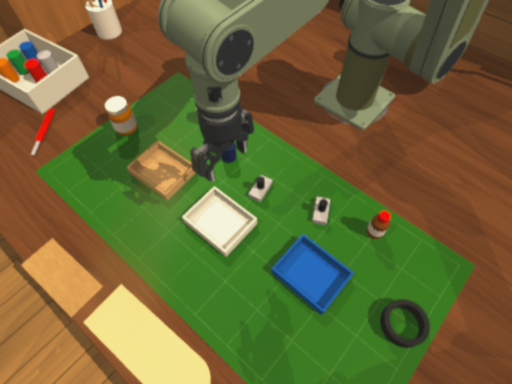

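View pics/side0.png

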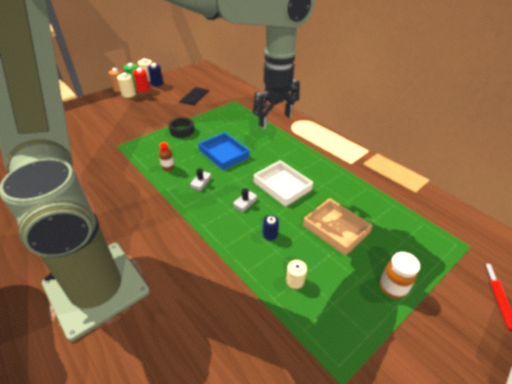

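The scene picture shows the bottle at (378,225), the weights at (262,188) and (321,210), the navy spool at (229,152), and the trays at (162,168), (220,220) and (312,272). In the side picture the cream spool is at (297,273). The networks' fixes agree with both pictures. Next I measure the tray yaws and look at the bottle from above.

```bash
cat > h.py <<'E'
from rig import robot
import numpy as np, cv2
from scipy.spatial.transform import Rotation as R
def quat(phi):  # tool down, fingers closing along world angle phi
    y=np.array([np.cos(phi),np.sin(phi),0]); z=np.array([0,0,-1.]); x=np.cross(y,z)
    return R.from_matrix(np.c_[x,y,z]).as_quat()[[3,0,1,2]]
def best(pos,phi):  # phi or phi+pi, whichever turns the last joint least from centre
    c=[]
    for k in (0,np.pi):
        j=robot.solve_ik(pos,quat(phi+k))
        if j is not None: c.append((abs(j[5]),phi+k))
    return min(c)[1]
def cloud(cam,q=None,near=None):
    """world points of a snapshot, or of the instance of q (nearest to near)"""
    if cam=="wrist":
        T=np.eye(4); T[:3,:3]=R.from_quat(np.array(robot.get_tool_rot())[[1,2,3,0]]).as_matrix(); T[:3,3]=robot.get_tcp_pos()
    cal=robot.get_calibration(cam); T=T@cal["mount"] if cam=="wrist" else cal["pose"]
    pic,d=robot.snapshot(cam); K=cal["mtx"]
    v,u=np.mgrid[:384,:512]; P=np.stack([(u-K[0,2])/K[0,0]*d,-(v-K[1,2])/K[1,1]*d,-d],-1)@T[:3,:3].T+T[:3,3]
    if q is None: return pic,P[d>0]
    c=[P[r["mask"]&(d>0)] for r in robot.regions_of(q,cam)]
    c=[x for x in c if len(x)>20]
    if near is not None: c=sorted(c,key=lambda x:np.hypot(*(np.median(x,0)[:2]-near)))
    return pic,(c[0] if c else np.zeros((0,3)))
def rect(P,lo,hi):
    Q=P[(P[:,2]>lo)&(P[:,2]<hi),:2].astype(np.float32)
    b=cv2.boxPoints(cv2.minAreaRect(Q)); e=[b[1]-b[0],b[2]-b[1]]; e.sort(key=np.linalg.norm)
    return b.mean(0),np.linalg.norm(e[0]),np.linalg.norm(e[1]),(np.arctan2(e[1][1],e[1][0]))%np.pi  # yaw of long side
def around(P,c,r): return P[np.hypot(P[:,0]-c[0],P[:,1]-c[1])<r]
E
python3 - <<'E'
from h import *
for q,c in (("thread_tray",(565,244)),("weight_tray",(599,-248)),("bottle_tray",(607,-18))):
    for cam in ("scene","side"):
        _,P=cloud(cam,q,c)
        if len(P): print(q,cam,len(P),*[np.round(x,2) for x in rect(around(P,c,110),20,38)])
phi=best([370,300,230],np.arctan2(300,370)+np.pi/2)
robot.goto([370,300,230],quat(phi))
pic,P=cloud("wrist"); cv2.imwrite("pics/w1.png",pic[:,:,::-1])
Q=around(P,(370,300),40)
for lo,hi in((88,105),(40,72),(-5,8)):
    s=Q[(Q[:,2]>lo)&(Q[:,2]<hi)]; print(len(s),s.mean(0).round(1) if len(s) else '',s.min(0) if len(s) else '',s.max(0) if len(s) else '')
print(phi,robot.get_tcp_pos(),robot.get_clock())
E
```

```text
thread_tray scene 3438 [565.94 245.49] 119.67 148.17 1.55
thread_tray side 1135 [564.23 244.22] 122.7 151.47 1.55
weight_tray scene 2133 [ 599.02 -247.12] 120.3 150.7 1.64
weight_tray side 2054 [ 597.18 -248.14] 120.98 150.09 1.63
bottle_tray scene 2645 [608.61 -13.55] 118.07 147.23 1.59
bottle_tray side 1445 [605.81 -16.32] 121.12 149.61 1.57
493 [368.7 299.7  96. ] [355.3160734  286.63577725  88.01004573] [380.47806457 311.93931081  98.21088321]
444 [375.5 305.3  64.4] [347.14536645 278.58193661  40.15635885] [388.90402702 320.32649539  71.99111775]
1514 [378.8 306.5   2.5] [ 3.30062556e+02  2.60266167e+02 -2.70657087e-01] [409.61597923 339.72753238   7.45307141]
5.3936872056725385 [370.74010645 299.6067837  230.12008238] 3.025
```

View pics/w1.png

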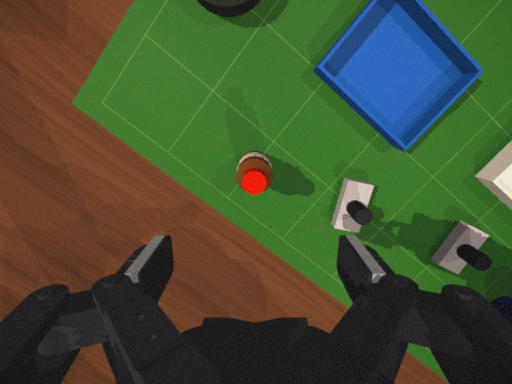

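The wrist view shows the red cap at (254,182), with free space for both fingers. The cap fix (368,299) at height 97 matches the network's place. I pick the bottle.

```bash
cat >> h.py <<'E'
def pick(xy,phi,z,width,open_to,hi=110):
    robot.servo_line([*xy,hi],quat(phi),v=200)
    robot.set_gripper(open_to)
    robot.servo_line([*xy,z],v=100)
    robot.set_gripper(max(width-12,0)); o=robot.get_opening(); print("grip",o,robot.get_finger_force())
    assert abs(o-width)<6
    robot.servo_line([*xy,hi],v=100); print("lifted",robot.get_opening())
def place(xy,phi,z,open_to,hi=110):
    robot.servo_line([*xy,hi],quat(phi),v=200)
    robot.wait(.3)
    robot.servo_line([*xy,z+1.5],v=60); print("down force",robot.get_wrist_force())
    robot.set_gripper(open_to); robot.wait(.2)
    robot.servo_line([*xy,hi+50],v=120); print("t",robot.get_clock())
E
python3 - <<'E'
from h import *
phi=5.3937; pick((368,299.3),phi,32,42,80,hi=125)
p2=best([607,-15,120],phi); print(p2)
place((607,-15),np.pi/2*round(p2/(np.pi/2)) if 0 else p2,33,75,hi=125)
pic,P=cloud("wrist"); cv2.imwrite("pics/w2.png",pic[:,:,::-1])
E
```

```text
grip 40.83566591016522 60.46528458595276
lifted 40.996217088209704
5.3937
down force [-5.43835189  0.18685302 10.30282186]
t 12.5833
```

View pics/w2.png

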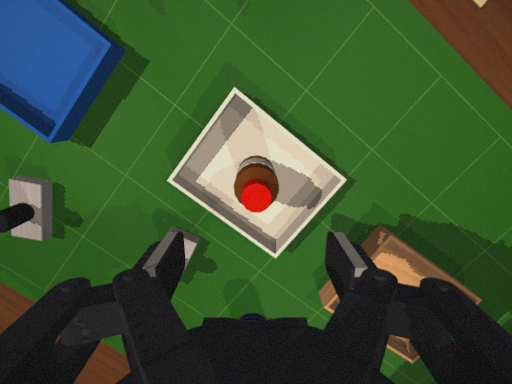

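The bottle stands upright in the white tray (cap at 256,197). Next I look over the two weights.

```bash
cat > look.py <<'E'
from h import *
def weight(c):
    _,P=cloud("wrist"); Q=around(P,c,60)
    K=Q[(Q[:,2]>52)&(Q[:,2]<62)]
    # block top, which the knob partly hides
    B=Q[(Q[:,2]>15)&(Q[:,2]<24)]; B=around(B,K.mean(0),44)
    return (K[:,:2].min(0)+K[:,:2].max(0))/2,rect(B,15,24)
def spool(c):
    _,P=cloud("wrist"); Q=around(P,c,50); s=Q[(Q[:,2]>55)&(Q[:,2]<70)]
    return (s[:,:2].min(0)+s[:,:2].max(0))/2,np.ptp(s[:,:2],axis=0),s[:,2].max()
E
python3 - <<'E'
from look import *
ph=best([437,80,230],np.pi/2); robot.servo_line([437,80,230],quat(ph),v=250)
for c in((412,161),(462,-1)):
    k,r=weight(c); print(k.round(1),[np.round(x,2) for x in r])
pic,P=cloud("wrist"); cv2.imwrite("pics/w3.png",pic[:,:,::-1]); print(ph)
ph=best([410,-220,230],np.pi/2); robot.servo_line([410,-220,230],quat(ph),v=250)
for c in((440,-146),(382,-295)):
    print(*[np.round(x,1) for x in spool(c)])
print(ph,robot.get_clock())
E
```

```text
[410.6 161.3] [array([410.45, 161.43], dtype=float32), np.float32(36.09), np.float32(70.09), np.float32(0.48)]
[462.3  -2.8] [array([461.86,  -2.99], dtype=float32), np.float32(36.19), np.float32(69.86), np.float32(0.22)]
4.71238898038469
[ 437.  -146.5] [42.8 42.9] 67.8
[ 383.6 -297.5] [42.5 42.9] 68.0
4.71238898038469 15.2
```

View pics/w3.png

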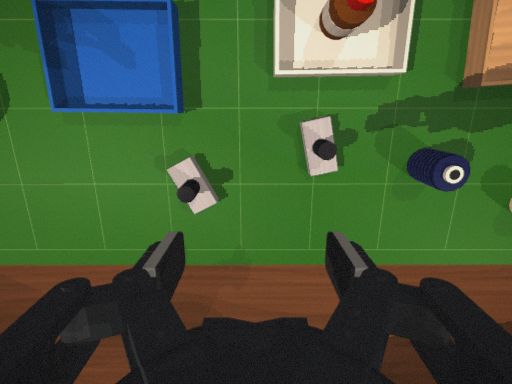

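The picture shows the weights at (192,185) and (319,146) and the navy spool at (440,170). The block rectangles come out at 36x70 mm as they should. I move the spools first.

```bash
python3 - <<'E'
from look import *
yw=1.55; ey=np.array([np.cos(yw),np.sin(yw)]); T=np.array([565,245.])
for c,s in(((383.6,-297.5),33),((437,-146.5),-33)):
    print(c); g=np.arctan2(c[1],c[0])+np.pi/2
    pick(c,best([*c,120],g),26,44,75,hi=125)
    t=T+s*ey; place(t,best([*t,120],yw-np.pi/2),27,60,hi=125)
pic,P=cloud("wrist"); cv2.imwrite("pics/w4.png",pic[:,:,::-1])
E
```

```text
(383.6, -297.5)
grip 42.98716060317996 60.7499635219574
lifted 42.69854467719819
down force [-5.67050178 -1.85333301 11.28708119]
t 26.025
(437, -146.5)
grip 42.44292823962192 60.7617974281311
lifted 42.96251313782681
down force [-6.65557149 -2.84770731 11.88179894]
t 37.3833
```

View pics/w4.png

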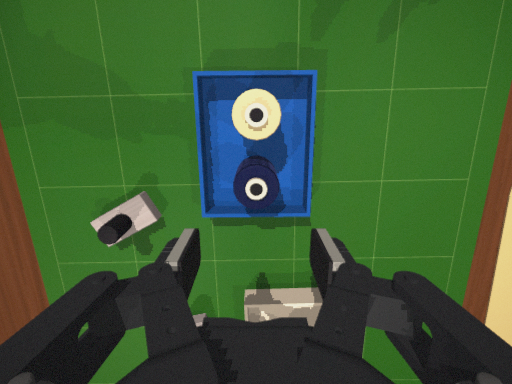

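Both spools stand upright in the blue tray (cream at 256,114, navy at 256,188). Now the weights.

```bash
python3 - <<'E'
from look import *
yw=1.635; ey=np.array([np.cos(yw),np.sin(yw)]); T=np.array([598,-247.5])
for c,a,s in(((410.6,161.3),.48,-34),((462.1,-2.9),.22,34)):
    print(c)
    pick(c,best([*c,120],a),25,22,50,hi=125)
    t=T+s*ey; place(t,best([*t,120],yw-np.pi/2),26,45,hi=125)
pic,P=cloud("wrist"); cv2.imwrite("pics/w5.png",pic[:,:,::-1])
robot.servo_line([450,-100,330],v=250)
pic,P=cloud("side"); cv2.imwrite("pics/s5.png",pic[:,:,::-1]); print(robot.get_clock())
E
```

```text
(410.6, 161.3)
grip 20.264947577943456 58.49654495716095
lifted 20.49445336122612
down force [-5.64178     2.54025355  3.89758746]
t 47.9417
(462.1, -2.9)
grip 20.495531270068792 58.51733207702637
lifted 20.04759032741804
down force [-4.76344173  2.83993626  8.27230725]
t 57.975
59.1917
```

View pics/w5.png

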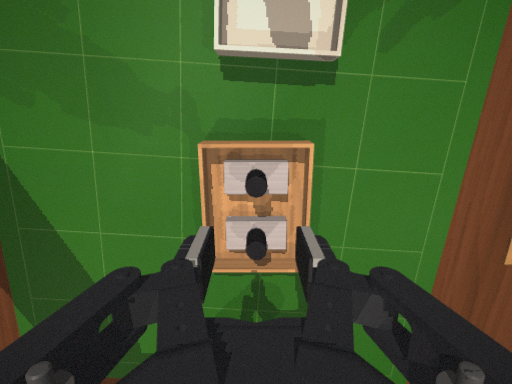

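View pics/s5.png

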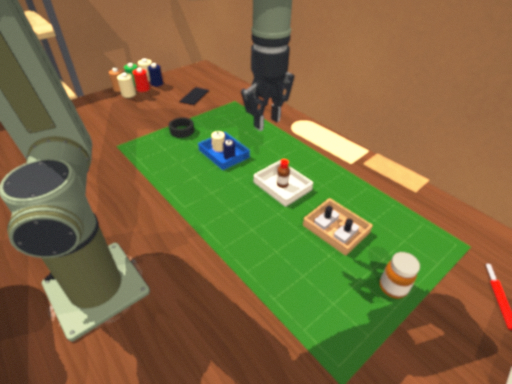

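Both weights sit flat with their knobs up (wrist view 256,177 and 256,234). The side view shows all three trays filled with everything upright, and the tape roll and glue jar where they were, so I hand in.

```bash
python3 -c "
from rig import robot
robot.wait(.5); print(robot.finish_job())"
```

```text
the job is handed in; nothing more can be done
None
```

I handed the job in at about 60 s: the dye bottle went first into the white tray, then both spools into the blue tray and both weights into the wooden tray, all upright in the last pictures and the bystanders untouched; the verdict was not returned.

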